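Find the hub by its weight

ROBOT

A 6-joint arm with a two-finger parallel gripper is mounted at the origin on the work surface. World frame = base frame: x ahead of the robot, y to its left, z up, the work surface at z = 0. Lengths are in m, angles in rad, forces in N, time in s.
With the tool pointing down it reaches from about 0.375 to 0.9 m from the base axis. Payload 3.1 kg.
Tool frame: the origin (TCP) lies midway between the tips of the shut fingers; the grasp point (between the pads) lies 19 mm behind it; z points along the fingers, y is the line along which they close (so a half turn about z gives the same grasp; the last joint's range is limited). The gripper opens to 85 mm and grips with 20 to 120 N. Pads are 22 mm wide; open, the fingers measure 114 mm over their backs; the gripper's body (76 mm by 85 mm) begins 54 mm behind the grasp point. The pads swing forward as they close: fully open they stand 13 mm farther back than shut.
Start: joints at [0.96, 0.527, 1.433, -0, 1.181, -0.178], TCP at [0.262, 0.567, 0.231] pointing down, gripper open.
Joint ranges: [-3.08, 3.08], [-0.75, 2.2], [0.22, 2.44], [-1.43, 4.57], [0, 2.65], [-2.85, 2.85]. Speed limits (rad/s): [2.79, 2.79, 3.14, 3.14, 3.14, 3.14].

INTERFACE

Orientations are given as a unit quaternion [x, y, z, w].
In Python, from station import manip gives the robot as it stands. The module is installed in compiled form; this text tells all that it offers.
- The arm moves only by the tool apply_moves, never from a script. Its arguments are lists of equal length, an entry for each row: "claw": the gripper's target within -1 to 1 (fully open at 1, half-way at 0, shut at -1); "travel": the shift along the tool's x, y, z scaled (see below), a list of three; "turn": the turn, a rotation vector about the tool's x, y, z scaled (see below), a list of three. In form: {"claw": [claw, ...], "travel": [[dx, dy, dz], ...], "turn": [[rx, ry, rz], ...]}. A call has 1 to 5 rows; each row is the pose to reach, as a shift and turn from the pose commanded when the call began, along the tool's axes at that moment, turning the shorter way round; what a row does not reach only later rows make up. The controller multiplies each number of a shift by 800 mm and each number of a turn by 180 degrees. A row lasts 1/12 s, in which the tool goes at most 41.7 mm and 7.16 degrees, less where a joint would pass 70% of its speed; a pose out of reach is approached as far as the arm can. A call with a number of a shift or a turn outside -1 to 1 is refused whole. A call with a gripper value outside its range is refused whole. The fingers move at their own pace and stop on an object; "newtons" is the grip in N (left out, the last holds). Time passes only in rows, so rows that repeat a pose let the fingers close. It gives the time, the measured TCP pose, the force, the opening and the grip force at its end, in the units of the state.
- manip.sense(): the state, without advancing time (a new reading comes with each control period).
- manip.snapshot(name): name is "side" or "top" or "wrist"; returns a dict with "pixels" (420x560x3 uint8, red, green, blue), "depth" (420x560 float32, m along the optical axis (not along the pixel's ray), 0 where there is no reading), "intrinsics" (3x3 intrinsics, pixels), "k1" (the pictures are not rectified: a ray, as slopes to the right and down, at radius r is drawn at 1 + k1 r^2 times it, then the intrinsics apply), "R" (3x3) and "t" (3): a world point X has camera coordinates R X + t. Camera axes: x right, y down, z forward; pixel columns grow to the right and rows downward; lengths in m; the calibration is good to about 2 mm. A picture is of the moment at which its call begins.
- manip.sign_off(): hands the job in; it is judged then, once.
The state is a dict: "t": time; "q": joint angles; "qd": joint speeds; "tau": joint torques, N m; "tcp_pos": TCP position; "tool_rot": TCP orientation; "force": force on the tool from outside, world axes, zero at the start; "ft_torque": the same for the moment, N m; "finger_gap": opening from 0.0 (shut) to 1.0 (fully open); "gripper_force": force on a finger pad.
Only numpy, scipy, OpenCV 4.12 (cv2) and the standard library are available. Lean on these libraries where they do the work, as an engineer would, in place of code of your own. Each camera call takes 0.05 s, during which the arm holds its last target. There are 200 camera calls.

TASK

One of the two closed boxes, the one with the yellow lid and the one with the red lid, holds the steel hub for the next motor; the other holds only a plastic plug, and you can tell them only by weight. Lift the yellow-lidded box well clear of the bench to feel its weight, set it back, then do the same with the red-lidded one. Set the heavier box gently in the middle of the blue tray, and leave the lighter one back where it stood; keep both upright.

Things in the scene. Friction and masses are not known exactly. Their poses are not given: they have to be found in the camera images.
- yellow_box: closed light grey metal box, yellow lid on its top 13 mm, flush with the flat sides and fixed; 56 mm (x) by 72 mm (y) by 64 mm tall (z). Origin: centre of underside, z up; starts upright on the bench. Holds a steel hub (then 0.6 to 0.76 kg in all) or a plastic plug (0.2 to 0.26 kg), with 2 mm of play; one box of the two has the hub, nothing outside shows which. Grips well across the 56 mm with 30 to 40 N.
- red_box: closed light grey metal box, red lid on its top 13 mm, flush with the flat sides and fixed; 56 mm (x) by 72 mm (y) by 64 mm tall (z). Origin: centre of underside, z up; starts upright on the bench. Holds a steel hub (then 0.6 to 0.76 kg in all) or a plastic plug (0.2 to 0.26 kg), with 2 mm of play; one box of the two has the hub, nothing outside shows which. Grips well across the 56 mm with 30 to 40 N.
- tray: shallow open blue plastic kitting tray, empty, fixed to the bench; 160 mm (its x) by 180 mm (its y), 20 mm tall, walls and floor 5 mm thick. Origin: centre of the underside, on the bench, z up; the inner floor is 5 mm above it.
Mind the look-alikes: they are no part of the job. Several things have the shape of the tray; the one meant has the colours described above. What is shaped like the red_box but purple is not meant.

How it is judged:
By the outcome, as a careful person would: the job done as asked, in the order asked, and still so for the second after the job is handed in, with the robot touching nothing.
It also fails if it takes over 72 s, if anything falls off the work surface, if the arm or the gripper's body presses on something with over 40 N, if the wrist force passes 120 N, or if a joint passes its speed limit or range.

## Working session

There is one attempt and no reset: what is moved stays moved. The work goes in short steps, Python scripts to look and compute and a tool call to move; the robot and the scene stay as the last step left them, time stands still between calls to the robot, and variables do not carry over. Pictures are saved under pics/ and viewed, at most 10 in all, crops included, and the job is handed in when it is done.

Besides the shell and the picture viewer there is one more tool, called as name(argument=value, ...), one argument or row to a line, values as JSON. apply_moves: Moves the arm, as the interface text tells. Shifts and turns lie within -1 to 1; 1 stands for 800 mm of shift or 180 degrees of turn. Its arguments: {"type":"object","properties":{"claw":{"type":"array","items":{"type":"number"}},"travel":{"type":"array","items":{"type":"array","items":{"type":"number"}}},"turn":{"type":"array","items":{"type":"array","items":{"type":"number"}}},"newtons":{"type":"number"}},"required":["claw","travel","turn"]}

```bash
mkdir -p pics
cat > h.py <<'E'
import numpy as np,cv2
from station import manip
def snap(n,f):
    s=manip.snapshot(n); cv2.imwrite('pics/'+f,s['pixels'][:,:,::-1]); np.savez('pics/'+f+'.npz',**s); return s
def cast(s,uv,z):
    K=s['intrinsics'];R=s['R'];t=s['t'];k=float(s['k1'])
    d=(np.array(uv,float).reshape(-1,2)-[K[0,2],K[1,2]])/[K[0,0],K[1,1]]
    u=d.copy()
    for _ in range(30): u=d/(1+k*(u**2).sum(1,keepdims=True))
    r=np.c_[u,np.ones(len(u))]@R; c=-R.T@t
    return c+r*((z-c[2])/r[:,2])[:,None]
E
python3 - <<'E'
from h import *
snap('top','top0.png'); snap('side','side0.png'); print(manip.sense())
E
```

```text
{'t': 0.1, 'q': array([ 9.59517472e-01,  5.28363957e-01,  1.43381095e+00, -2.27522980e-06,
        1.18136570e+00, -1.78478363e-01]), 'qd': array([-0.00158945, -0.00053672, -0.00259468, -0.00231847,  0.00029076,
        0.00026356]), 'tau': array([-7.26628168e-04, -4.43305886e+01, -1.78585982e+01, -2.10457788e-04,
        3.92184797e-03,  8.32332432e-06]), 'tcp_pos': array([0.26171535, 0.56684669, 0.23042544]), 'tool_rot': array([ 2.14714701e-01,  9.76676327e-01, -8.99426213e-04, -3.73713552e-04]), 'force': array([ 0.17101362, -0.4819683 ,  0.39711285]), 'ft_torque': array([-0.01489529,  0.02302239, -0.07480474]), 'gripper_force': 0.0, 'finger_gap': 1.0025303464297957}
```

View pics/top0.png

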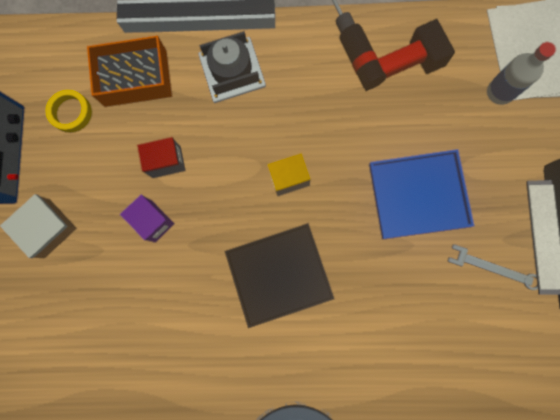

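View pics/side0.png

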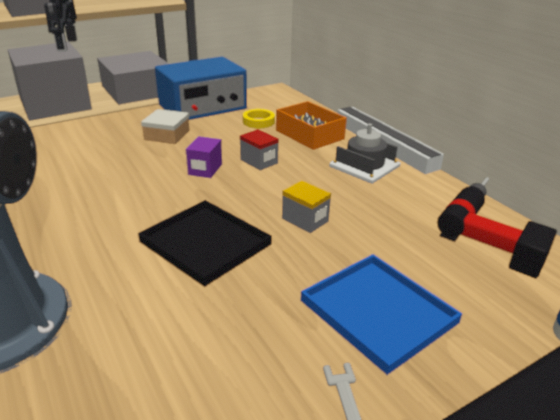

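Top view: yellow lid at (289,172), red lid at (159,155), purple decoy at (146,217), blue tray at (421,194), black tray-shaped decoy at (279,275). The side view agrees, with the purple box standing near the red one.

```bash
cat > meas.py <<'E'
from h import *
H={'yellow':((18,150,100),(32,255,255),.064,(289,172)),'red':((0,150,90),(6,255,255),.064,(159,155)),'purple':((130,80,60),(155,255,255),.064,(146,217)),'tray':((100,120,60),(125,255,255),.02,(421,194))}
def measure(s,names):
    hsv=cv2.cvtColor(np.ascontiguousarray(s['pixels']),cv2.COLOR_RGB2HSV)
    for n in names:
        lo,hi,z,p=H[n]; m=cv2.inRange(hsv,lo,hi)
        if n=='red': m|=cv2.inRange(hsv,(174,150,90),(180,255,255))
        cs=cv2.findContours(m,cv2.RETR_EXTERNAL,cv2.CHAIN_APPROX_NONE)[0]
        c=min([c for c in cs if cv2.contourArea(c)>300],key=lambda c:np.hypot(*(c.reshape(-1,2).mean(0)-p)))
        w=cast(s,c.reshape(-1,2),z)
        r=cv2.minAreaRect((w[:,:2]*1000).astype(np.float32))
        print(n,'centre',np.round(r[0],1),'size',np.round(r[1],1),'ang',round(r[2],1),'corners',np.round(cv2.boxPoints(r)).astype(int).tolist())
if __name__=='__main__':
    s=np.load('pics/top0.png.npz'); measure(s,H)
    print('cam',-s['R'].T@s['t'])
    for uv in [(159,155),(289,172),(421,194)]:
        u,v=uv; P=s['R'].T@(np.r_[(cast(s,[uv],0)[0])@s['R'].T+s['t']]/((s['R']@cast(s,[uv],0)[0]+s['t'])[2])*s['depth'][v,u]-s['t']); print(P)
    w=np.load('pics/side0.png.npz')
    for n,p in [('yellow',(306,194)),('red',(259,140))]:
        H[n]=H[n][:3]+(p,)
    measure(w,['yellow','red'])
E
python3 meas.py
```

```text
yellow centre [553.    4.4] size [60.1 75. ] ang 17.4 corners [[513, 31], [536, -40], [593, -22], [570, 49]]
red centre [594.  265.6] size [55.9 71.6] ang 12.1 corners [[559, 295], [574, 225], [629, 236], [614, 306]]
purple centre [464.5 284.2] size [87.5 60.4] ang 43.9 corners [[412, 276], [454, 232], [517, 293], [475, 336]]
tray centre [ 510.8 -261.1] size [156.6 178.4] ang 7.2 corners [[422, -182], [444, -359], [600, -340], [577, -163]]
cam [ 0.34832494 -0.01189536  0.87322421]
[0.5920407  0.26253854 0.06394055]
[0.55151709 0.00342764 0.06269491]
[ 0.51270849 -0.26707533  0.00419318]
yellow centre [550.  -1.] size [69.8 82.5] ang 16.6 corners [[505, 29], [528, -50], [595, -31], [572, 49]]
red centre [591.7 258. ] size [65.2 82.8] ang 11.9 corners [[551, 292], [568, 211], [632, 224], [615, 305]]
```

```bash
cat > plan.py <<'E'
import sys
from h import *
from scipy.spatial.transform import Rotation as Ro
def plan(wps,speed=190):
    """waypoints: x y z(mm) yang(deg, world heading of tool y). prints per-call travel/turn (final row values)"""
    s=manip.sense(); R=Ro.from_quat(s['tool_rot']); p=s['tcp_pos'].copy()
    print('t',round(s['t'],2),'tcp',np.round(p*1000,1),'F',np.round(s['force'],1),'gap',round(s['finger_gap'],3),'gf',round(s['gripper_force'],1))
    for x,y,z,a in wps:
        a=np.radians(a); T=np.array([x,y,z])/1000
        Rt=Ro.from_matrix(np.array([[-np.sin(a),np.cos(a),0],[np.cos(a),np.sin(a),0],[0,0,-1]]).T.T)
        Rt=Ro.from_matrix(np.c_[[-np.sin(a),np.cos(a),0],[np.cos(a),np.sin(a),0],[0,0,-1]])
        rv=(R.inv()*Rt).as_rotvec(); d=T-p
        n=max(1,int(np.ceil(max(np.linalg.norm(d)*1000/speed,np.degrees(np.linalg.norm(rv))/34))))
        for i in range(n):
            tr=R.inv().apply(d/n)/.8; tu=rv/n/np.pi
            print('  travel',np.round(tr,4),'turn',np.round(tu,4))
            R=R*Ro.from_rotvec(rv/n); p=p+d/n
if __name__=='__main__': plan(eval(sys.argv[1]),*map(float,sys.argv[2:]))
E
python3 plan.py "[(554,4,150,17.5)]"
```

```text
t 0.1 tcp [261.7 566.8 230.4] F [ 0.2 -0.5  0.4] gap 1.003 gf 0.0
  travel [-0.1567 -0.1213  0.0253] turn [-0.0002  0.      0.0663]
  travel [-0.1784 -0.0863  0.0252] turn [-0.0002  0.      0.0663]
  travel [-0.1924 -0.0476  0.0252] turn [-0.0002  0.      0.0663]
  travel [-0.1981 -0.0068  0.0251] turn [-0.0002  0.      0.0663]
```

apply_moves(
  claw=[1,1,1,1,1],
  travel=[
    [-0.031,-0.024,0.005],
    [-0.063,-0.049,0.01],
    [-0.094,-0.073,0.015],
    [-0.125,-0.097,0.02],
    [-0.157,-0.121,0.025],
  ],
  turn=[
    [0,0,0.013],
    [0,0,0.027],
    [0,0,0.04],
    [0,0,0.053],
    [0,0,0.066],
  ],
)

```text
t: 0.52
tcp_pos: [0.3355, 0.4254, 0.2108]
tool_rot: [0.315, 0.949, -0.0, -0.0]
force: [1.0, -0.3, 0.8]
finger_gap: 1.001
gripper_force: 0.0
```

apply_moves(
  claw=[1,1,1,1,1],
  travel=[
    [-0.036,-0.017,0.005],
    [-0.071,-0.035,0.01],
    [-0.107,-0.052,0.015],
    [-0.143,-0.069,0.02],
    [-0.178,-0.086,0.025],
  ],
  turn=[
    [0,0,0.013],
    [0,0,0.027],
    [0,0,0.04],
    [0,0,0.053],
    [0,0,0.066],
  ],
)

```text
t: 0.93
tcp_pos: [0.4089, 0.285, 0.1909]
tool_rot: [0.412, 0.911, -0.0, -0.0]
force: [0.1, 0.8, 0.5]
finger_gap: 1.002
gripper_force: 0.0
```

apply_moves(
  claw=[1,1,1,1,1],
  travel=[
    [-0.038,-0.01,0.005],
    [-0.077,-0.019,0.01],
    [-0.115,-0.029,0.015],
    [-0.154,-0.038,0.02],
    [-0.192,-0.048,0.025],
  ],
  turn=[
    [0,0,0.013],
    [0,0,0.027],
    [0,0,0.04],
    [0,0,0.053],
    [0,0,0.066],
  ],
)

```text
t: 1.35
tcp_pos: [0.482, 0.1445, 0.1709]
tool_rot: [0.504, 0.864, -0.0, -0.0]
force: [1.1, 1.2, -0.3]
finger_gap: 1.0
gripper_force: 0.0
```

apply_moves(
  claw=[1,1,1,1,1],
  travel=[
    [-0.04,-0.001,0.005],
    [-0.079,-0.003,0.01],
    [-0.119,-0.004,0.015],
    [-0.158,-0.005,0.02],
    [-0.198,-0.007,0.025],
  ],
  turn=[
    [0,0,0.013],
    [0,0,0.027],
    [0,0,0.04],
    [0,0,0.053],
    [0,0,0.067],
  ],
)

```text
t: 1.77
tcp_pos: [0.5551, 0.0041, 0.1508]
tool_rot: [0.592, 0.806, -0.0, -0.0]
force: [-0.2, 0.4, 0.1]
finger_gap: 1.001
gripper_force: 0.0
```

apply_moves(
  claw=[1,1],
  travel=[
    [0,0,0],
    [0,0,0],
  ],
  turn=[
    [0,0,0],
    [0,0,0],
  ],
)

```text
t: 1.93
tcp_pos: [0.5552, 0.0039, 0.1507]
tool_rot: [0.592, 0.806, -0.0, -0.0]
force: [-0.4, 0.1, 0.3]
finger_gap: 0.997
gripper_force: 0.0
```

Run:
```python
from meas import *
s=snap('wrist','w1.png')
from plan import plan
c=s['R']@np.array([.554,.004,.064])+s['t'];uv=c[:2]/c[2]*[s['intrinsics'][0,0],s['intrinsics'][1,1]]+s['intrinsics'][:2,2];print(uv)
H['yellow']=H['yellow'][:3]+(tuple(uv),)
measure(s,['yellow'])
plan([(554,4,18,17.5)])
```

```text
[277.27194344 213.50923223]
yellow centre [552.3   6.1] size [57.  73.9] ang 17.1 corners [[514, 33], [536, -38], [590, -21], [569, 50]]
t 1.98 tcp [554.2   5.1 150.7] F [-0.3  0.3 -0.8] gap 0.999 gf 0.0
  travel [-0.0014 -0.0005  0.1659] turn [-0.0005 -0.0004 -0.0004]
```

View pics/w1.png

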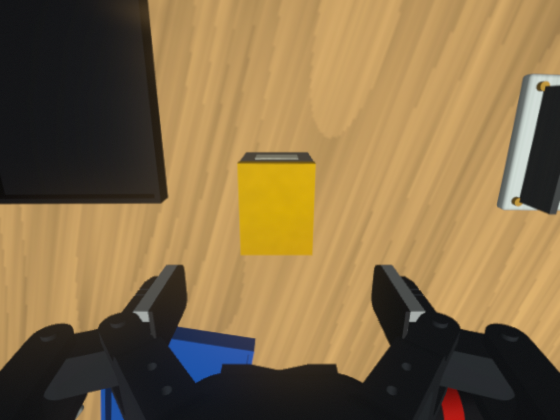

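Wrist view: the yellow lid is centred at (277,209), square between the open fingers.

apply_moves(
  claw=[1,1,1,1,1],
  travel=[
    [0,-0.002,0.04],
    [0,-0.002,0.08],
    [0,-0.002,0.12],
    [0,-0.002,0.15],
    [0,-0.002,0.165],
  ],
  turn=[
    [0,0,0],
    [0,0,0],
    [0,0,0],
    [0,0,0],
    [0,0,0],
  ],
  newtons=35,
)

```text
t: 2.4
tcp_pos: [0.5504, 0.0069, 0.0167]
tool_rot: [0.59, 0.807, -0.001, -0.003]
force: [0.4, -0.2, -0.0]
finger_gap: 0.997
gripper_force: 0.0
```

apply_moves(
  claw=[-1,-1,-1,-1,-1],
  travel=[
    [0,0,0],
    [0,0,0],
    [0,0,0],
    [0,0,0],
    [0,0,0],
  ],
  turn=[
    [0,0,0],
    [0,0,0],
    [0,0,0],
    [0,0,0],
    [0,0,0],
  ],
)

```text
t: 2.82
tcp_pos: [0.5541, 0.005, 0.0206]
tool_rot: [0.591, 0.807, 0.001, 0.001]
force: [0.5, -0.4, -2.5]
finger_gap: 0.652
gripper_force: 39.0
```

apply_moves(
  claw=[-1,-1,-1,-1,-1],
  travel=[
    [0,0,0],
    [0,0,0],
    [0,0,0],
    [0,0,0],
    [0,0,0],
  ],
  turn=[
    [0,0,0],
    [0,0,0],
    [0,0,0],
    [0,0,0],
    [0,0,0],
  ],
)

```text
t: 3.23
tcp_pos: [0.554, 0.005, 0.0205]
tool_rot: [0.591, 0.806, 0.0, 0.001]
force: [-0.7, 0.1, 6.3]
finger_gap: 0.651
gripper_force: 40.0
```

apply_moves(
  claw=[-1,-1,-1,-1,-1],
  travel=[
    [0,0,-0.01],
    [0,0,-0.03],
    [0,0,-0.055],
    [0,0,-0.08],
    [0,0,-0.105],
  ],
  turn=[
    [0,0,0],
    [0,0,0],
    [0,0,0],
    [0,0,0],
    [0,0,0],
  ],
)

```text
t: 3.65
tcp_pos: [0.5526, 0.005, 0.1041]
tool_rot: [0.591, 0.806, -0.0, -0.001]
force: [0.1, 0.5, -1.8]
finger_gap: 0.652
gripper_force: 39.1
```

apply_moves(
  claw=[-1,-1,-1,-1,-1],
  travel=[
    [0,0,-0.02],
    [0,0,-0.02],
    [0,0,-0.02],
    [0,0,-0.02],
    [0,0,-0.02],
  ],
  turn=[
    [0,0,0],
    [0,0,0],
    [0,0,0],
    [0,0,0],
    [0,0,0],
  ],
)

```text
t: 4.07
tcp_pos: [0.5521, 0.0052, 0.118]
tool_rot: [0.591, 0.806, -0.001, -0.001]
force: [0.4, 0.5, -2.6]
finger_gap: 0.651
gripper_force: 39.3
```

apply_moves(
  claw=[-1,-1,-1,-1,-1],
  travel=[
    [0,0,0],
    [0,0,0],
    [0,0,0],
    [0,0,0],
    [0,0,0],
  ],
  turn=[
    [0,0,0],
    [0,0,0],
    [0,0,0],
    [0,0,0],
    [0,0,0],
  ],
)

```text
t: 4.48
tcp_pos: [0.5532, 0.005, 0.119]
tool_rot: [0.591, 0.806, -0.0, -0.0]
force: [-0.5, 0.6, -2.6]
finger_gap: 0.654
gripper_force: 39.3
```

Run:
```python
from h import *
snap('side','s2.png')
for i in range(4):
    s=manip.sense(); print(s['force'],s['tcp_pos']); manip.snapshot('wrist')
```

```text
[ 0.49471048 -0.12453986 -2.98902169] [0.55322652 0.00500325 0.11914816]
[-0.39583581 -0.56544982 -2.63904304] [0.55325051 0.00501867 0.11924175]
[ 0.092052   -0.44955166 -1.92206028] [0.55327789 0.0050012  0.11930224]
[-0.13720569  0.20989508 -2.04815787] [0.55328806 0.00498306 0.11933991]
```

View pics/s2.png

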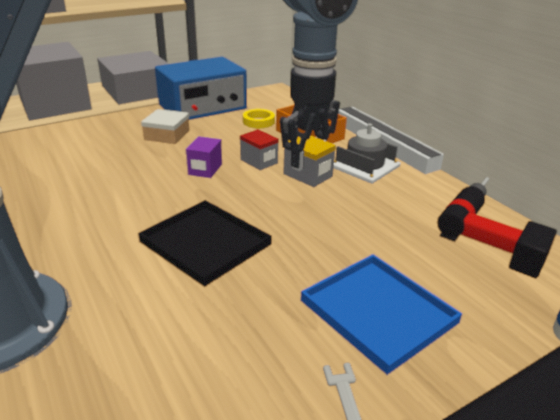

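Side view: the yellow box hangs upright and clear of the bench at (309,160). It reads about 2.4 N (0.24 kg), so it is the light one. I'll set it back.

apply_moves(
  claw=[-1,-1,-1,-1,-1],
  travel=[
    [0,0,0.02],
    [0,0,0.045],
    [0,0,0.07],
    [0,0,0.095],
    [0,0,0.11],
  ],
  turn=[
    [0,0,0],
    [0,0,0],
    [0,0,0],
    [0,0,0],
    [0,0,0],
  ],
)

```text
t: 5.15
tcp_pos: [0.5525, 0.0051, 0.0297]
tool_rot: [0.591, 0.806, -0.0, -0.001]
force: [-0.9, -0.4, -2.1]
finger_gap: 0.653
gripper_force: 39.1
```

apply_moves(
  claw=[-1,-1,-1,-1,-1],
  travel=[
    [0,0,0.005],
    [0,0,0.009],
    [0,0,0.012],
    [0,0,0.014],
    [0,0,0.0145],
  ],
  turn=[
    [0,0,0],
    [0,0,0],
    [0,0,0],
    [0,0,0],
    [0,0,0],
  ],
)

```text
t: 5.57
tcp_pos: [0.554, 0.0049, 0.0205]
tool_rot: [0.591, 0.806, 0.0, 0.001]
force: [0.4, -0.2, 2.5]
finger_gap: 0.654
gripper_force: 39.3
```

apply_moves(
  claw=[-1,-1,-1],
  travel=[
    [0,0,0],
    [0,0,0],
    [0,0,0],
  ],
  turn=[
    [0,0,0],
    [0,0,0],
    [0,0,0],
  ],
)

```text
t: 5.82
tcp_pos: [0.5539, 0.0049, 0.0205]
tool_rot: [0.591, 0.806, 0.0, 0.001]
force: [0.8, 1.0, 2.5]
finger_gap: 0.649
gripper_force: 39.3
```

On the bench. I'll release, retreat and check it.

apply_moves(
  claw=[1,1,1,1,1],
  travel=[
    [0,0,0],
    [0,0,0],
    [0,0,0],
    [0,0,0],
    [0,0,0],
  ],
  turn=[
    [0,0,0],
    [0,0,0],
    [0,0,0],
    [0,0,0],
    [0,0,0],
  ],
)

```text
t: 6.23
tcp_pos: [0.5532, 0.005, 0.0197]
tool_rot: [0.591, 0.806, 0.0, 0.0]
force: [0.3, -0.3, 0.5]
finger_gap: 0.997
gripper_force: 0.0
```

apply_moves(
  claw=[1,1,1,1,1],
  travel=[
    [0,0,-0.03],
    [0,0,-0.07],
    [0,0,-0.11],
    [0,0,-0.15],
    [0,0,-0.165],
  ],
  turn=[
    [0,0,0],
    [0,0,0],
    [0,0,0],
    [0,0,0],
    [0,0,0],
  ],
)

```text
t: 6.65
tcp_pos: [0.5554, 0.0047, 0.1559]
tool_rot: [0.591, 0.806, 0.001, 0.003]
force: [0.6, -0.6, 0.2]
finger_gap: 0.998
gripper_force: 0.0
```

apply_moves(
  claw=[1,1],
  travel=[
    [0,0,0],
    [0,0,0],
  ],
  turn=[
    [0,0,0],
    [0,0,0],
  ],
)

```text
t: 6.82
tcp_pos: [0.5534, 0.005, 0.1522]
tool_rot: [0.591, 0.806, 0.0, 0.001]
force: [-0.6, 0.7, -0.6]
finger_gap: 0.997
gripper_force: 0.0
```

Run:
```python
from meas import *
s=snap('wrist','w3.png')
from plan import plan
H['yellow']=H['yellow'][:3]+((277,210),)
measure(s,['yellow'])
plan([(594,265,150,12)])
```

```text
yellow centre [553.4   5.7] size [57.1 73.9] ang 17.5 corners [[515, 32], [537, -38], [592, -21], [570, 50]]
t 6.87 tcp [552.5   5.1 151. ] F [-0.1 -0.4 -0.8] gap 0.999 gf 0.0
  travel [0.1471 0.0736 0.0006] turn [-0.0002 -0.0001  0.0153]
  travel [0.1505 0.0664 0.0006] turn [-0.0002 -0.0001  0.0153]
```

apply_moves(
  claw=[1,1,1,1,1],
  travel=[
    [0.025,0.012,0],
    [0.06,0.03,0],
    [0.09,0.045,0],
    [0.12,0.06,0],
    [0.147,0.074,0],
  ],
  turn=[
    [0,0,0.003],
    [0,0,0.006],
    [0,0,0.009],
    [0,0,0.012],
    [0,0,0.015],
  ],
)

```text
t: 7.28
tcp_pos: [0.5729, 0.1363, 0.1492]
tool_rot: [0.61, 0.792, -0.001, -0.002]
force: [0.1, 0.7, 0.2]
finger_gap: 0.999
gripper_force: 0.0
```

apply_moves(
  claw=[1,1,1,1,1],
  travel=[
    [0.035,0.015,0],
    [0.07,0.03,0],
    [0.1,0.044,0],
    [0.13,0.057,0],
    [0.15,0.066,0],
  ],
  turn=[
    [0,0,0.003],
    [0,0,0.006],
    [0,0,0.009],
    [0,0,0.012],
    [0,0,0.015],
  ],
)

```text
t: 7.7
tcp_pos: [0.5934, 0.2667, 0.1488]
tool_rot: [0.628, 0.778, -0.001, -0.002]
force: [0.6, 0.2, 0.5]
finger_gap: 1.002
gripper_force: 0.0
```

apply_moves(
  claw=[1,1,1],
  travel=[
    [0,0,0],
    [0,0,0],
    [0,0,0],
  ],
  turn=[
    [0,0,0],
    [0,0,0],
    [0,0,0],
  ],
)

```text
t: 7.95
tcp_pos: [0.5935, 0.2636, 0.1498]
tool_rot: [0.629, 0.778, -0.002, -0.001]
force: [-0.6, -0.8, -0.9]
finger_gap: 0.995
gripper_force: 0.0
```

Run:
```python
from meas import *
s=snap('wrist','w4.png')
from plan import plan
H['red']=H['red'][:3]+((277,210),)
measure(s,['red'])
plan([(594,265,18,12)])
```

```text
red centre [594.8 268.9] size [55.5 71.8] ang 12.1 corners [[560, 298], [575, 228], [629, 240], [614, 310]]
t 8.0 tcp [593.8 263.2 150.3] F [0.8 0.5 1. ] gap 0.999 gf 0.0
  travel [0.0022 0.0012 0.1653] turn [-0.001   0.0002  0.0004]
```

View pics/w4.png

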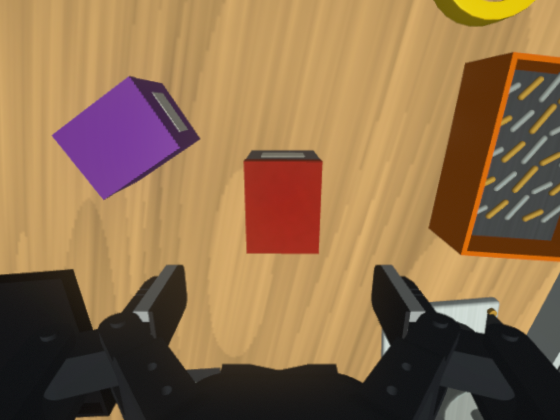

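Wrist view: the red lid is at (283,206), square to the fingers, and the purple decoy is well clear at (125,140).

apply_moves(
  claw=[1,1,1,1,1],
  travel=[
    [0.004,0.002,0.03],
    [0.004,0.002,0.07],
    [0.004,0.002,0.11],
    [0.004,0.002,0.15],
    [0.004,0.002,0.165],
  ],
  turn=[
    [0,0,0],
    [0,0,0],
    [0,0,0],
    [0,0,0],
    [0,0,0],
  ],
  newtons=38,
)

```text
t: 8.42
tcp_pos: [0.5924, 0.2655, 0.0152]
tool_rot: [0.629, 0.777, -0.004, -0.002]
force: [-0.9, -0.6, -0.3]
finger_gap: 1.002
gripper_force: 0.0
```

apply_moves(
  claw=[1,1,-1,-1,-1],
  travel=[
    [0,0,0],
    [0,0,0],
    [0,0,0],
    [0,0,0],
    [0,0,0],
  ],
  turn=[
    [0,0,0],
    [0,0,0],
    [0,0,0],
    [0,0,0],
    [0,0,0],
  ],
)

```text
t: 8.83
tcp_pos: [0.5961, 0.268, 0.0221]
tool_rot: [0.629, 0.778, 0.001, 0.0]
force: [0.1, -0.5, 6.9]
finger_gap: 0.654
gripper_force: 45.0
```

apply_moves(
  claw=[-1,-1,-1,-1,-1],
  travel=[
    [0,0,0],
    [0,0,0],
    [0,0,0],
    [0,0,0],
    [0,0,0],
  ],
  turn=[
    [0,0,0],
    [0,0,0],
    [0,0,0],
    [0,0,0],
    [0,0,0],
  ],
)

```text
t: 9.25
tcp_pos: [0.5961, 0.2681, 0.0221]
tool_rot: [0.629, 0.778, 0.001, 0.001]
force: [-2.0, -0.9, 5.5]
finger_gap: 0.653
gripper_force: 44.7
```

apply_moves(
  claw=[-1,-1,-1,-1,-1],
  travel=[
    [0,0,-0.006],
    [0,0,-0.02],
    [0,0,-0.04],
    [0,0,-0.06],
    [0,0,-0.08],
  ],
  turn=[
    [0,0,0],
    [0,0,0],
    [0,0,0],
    [0,0,0],
    [0,0,0],
  ],
)

```text
t: 9.67
tcp_pos: [0.5948, 0.2678, 0.0842]
tool_rot: [0.629, 0.778, -0.001, -0.0]
force: [0.4, -0.1, -7.4]
finger_gap: 0.651
gripper_force: 43.2
```

apply_moves(
  claw=[-1,-1,-1,-1,-1],
  travel=[
    [0,0,-0.02],
    [0,0,-0.035],
    [0,0,-0.045],
    [0,0,-0.045],
    [0,0,-0.045],
  ],
  turn=[
    [0,0,0],
    [0,0,0],
    [0,0,0],
    [0,0,0],
    [0,0,0],
  ],
)

```text
t: 10.08
tcp_pos: [0.5955, 0.2679, 0.1198]
tool_rot: [0.629, 0.778, 0.0, 0.0]
force: [-0.5, -0.8, -7.3]
finger_gap: 0.648
gripper_force: 43.5
```

apply_moves(
  claw=[-1,-1,-1,-1,-1],
  travel=[
    [0,0,0],
    [0,0,0],
    [0,0,0],
    [0,0,0],
    [0,0,0],
  ],
  turn=[
    [0,0,0],
    [0,0,0],
    [0,0,0],
    [0,0,0],
    [0,0,0],
  ],
)

```text
t: 10.5
tcp_pos: [0.5954, 0.2678, 0.1191]
tool_rot: [0.629, 0.778, -0.0, -0.0]
force: [-0.2, 0.2, -7.0]
finger_gap: 0.652
gripper_force: 43.5
```

Run:
```python
from h import *
snap('side','s5.png')
for i in range(3):
    s=manip.sense(); print(s['force'],s['tcp_pos']); manip.snapshot('wrist')
from plan import plan
# low via the front, then over the tray
plan([(560,0,180,9.5),(511,-262,150,7.2)],150)
```

```text
[ 0.37625771 -0.19376495 -7.66050363] [0.59546128 0.26788505 0.11929201]
[ 0.21115134  0.31556066 -6.5665276 ] [0.5955313  0.26789576 0.1193994 ]
[ 0.07625287  0.34323419 -6.47761344] [0.59558656 0.26792286 0.11952433]
t 10.7 tcp [595.6 267.9 119.6] F [-0.1 -0.2 -7.6] gap 0.653 gf 43.5
  travel [-0.1591 -0.0569 -0.0377] turn [-0.      0.      0.0072]
  travel [-0.1603 -0.0533 -0.0377] turn [-0.      0.      0.0072]
  travel [-0.1564 -0.0572  0.0187] turn [-0.     -0.      0.0064]
  travel [-0.1576 -0.0541  0.0188] turn [-0.     -0.      0.0064]
```

View pics/s5.png

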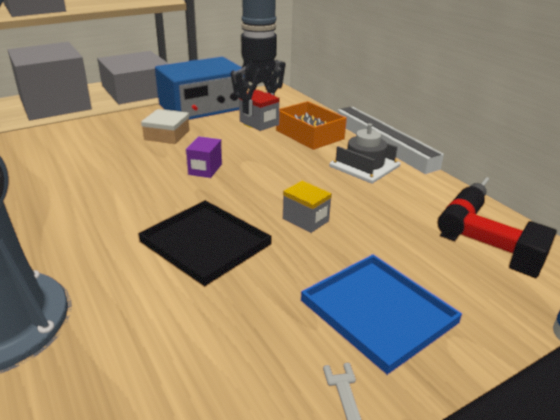

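Side view: the red box is lifted clear and upright at (260,108). It reads about 7 N (0.7 kg), so it is the heavier one. "Do the same" includes setting it back, so I'll put it down first and then take it to the tray.

apply_moves(
  claw=[-1,-1,-1,-1,-1],
  travel=[
    [0,0,0.02],
    [0,0,0.045],
    [0,0,0.07],
    [0,0,0.09],
    [0,0,0.105],
  ],
  turn=[
    [0,0,0],
    [0,0,0],
    [0,0,0],
    [0,0,0],
    [0,0,0],
  ],
)

```text
t: 11.12
tcp_pos: [0.595, 0.2678, 0.0341]
tool_rot: [0.629, 0.778, -0.001, -0.001]
force: [-0.4, -0.4, -7.6]
finger_gap: 0.647
gripper_force: 43.3
```

apply_moves(
  claw=[-1,-1,-1,-1,-1],
  travel=[
    [0,0,0.006],
    [0,0,0.011],
    [0,0,0.015],
    [0,0,0.018],
    [0,0,0.019],
  ],
  turn=[
    [0,0,0],
    [0,0,0],
    [0,0,0],
    [0,0,0],
    [0,0,0],
  ],
)

```text
t: 11.53
tcp_pos: [0.5965, 0.2682, 0.0221]
tool_rot: [0.629, 0.778, 0.001, 0.001]
force: [-1.9, -1.0, 2.3]
finger_gap: 0.65
gripper_force: 44.3
```

apply_moves(
  claw=[-1,-1,-1],
  travel=[
    [0,0,0],
    [0,0,0],
    [0,0,0],
  ],
  turn=[
    [0,0,0],
    [0,0,0],
    [0,0,0],
  ],
)

```text
t: 11.78
tcp_pos: [0.5966, 0.2682, 0.0221]
tool_rot: [0.629, 0.778, 0.001, 0.001]
force: [-0.6, -0.0, 3.3]
finger_gap: 0.651
gripper_force: 44.4
```

apply_moves(
  claw=[1,1,1,1,1],
  travel=[
    [0,0,0],
    [0,0,0],
    [0,0,0],
    [0,0,0],
    [0,0,0],
  ],
  turn=[
    [0,0,0],
    [0,0,0],
    [0,0,0],
    [0,0,0],
    [0,0,0],
  ],
)

```text
t: 12.2
tcp_pos: [0.5959, 0.268, 0.0206]
tool_rot: [0.629, 0.778, 0.0, 0.0]
force: [0.3, -1.1, -1.0]
finger_gap: 1.001
gripper_force: 0.0
```

apply_moves(
  claw=[1,1,1,1,1],
  travel=[
    [0,0,0],
    [0,0,0],
    [0,0,0],
    [0,0,0],
    [0,0,0],
  ],
  turn=[
    [0,0,0],
    [0,0,0],
    [0,0,0],
    [0,0,0],
    [0,0,0],
  ],
)

```text
t: 12.62
tcp_pos: [0.5957, 0.2679, 0.0205]
tool_rot: [0.629, 0.778, 0.0, -0.0]
force: [-0.3, 0.2, -0.0]
finger_gap: 0.999
gripper_force: 0.0
```

apply_moves(
  claw=[-1,-1,-1,-1,-1],
  travel=[
    [0,0,0],
    [0,0,0],
    [0,0,0],
    [0,0,0],
    [0,0,0],
  ],
  turn=[
    [0,0,0],
    [0,0,0],
    [0,0,0],
    [0,0,0],
    [0,0,0],
  ],
  newtons=35,
)

```text
t: 13.03
tcp_pos: [0.5963, 0.2681, 0.0208]
tool_rot: [0.629, 0.778, 0.001, 0.0]
force: [1.2, 0.4, 0.5]
finger_gap: 0.65
gripper_force: 40.3
```

apply_moves(
  claw=[-1,-1,-1,-1,-1],
  travel=[
    [0,0,0],
    [0,0,0],
    [0,0,0],
    [0,0,0],
    [0,0,0],
  ],
  turn=[
    [0,0,0],
    [0,0,0],
    [0,0,0],
    [0,0,0],
    [0,0,0],
  ],
)

```text
t: 13.45
tcp_pos: [0.5964, 0.2681, 0.0208]
tool_rot: [0.629, 0.778, 0.001, 0.0]
force: [2.9, 1.0, 1.2]
finger_gap: 0.65
gripper_force: 40.3
```

apply_moves(
  claw=[-1,-1,-1,-1,-1],
  travel=[
    [0,0,-0.006],
    [0,0,-0.02],
    [0,0,-0.04],
    [0,0,-0.06],
    [0,0,-0.08],
  ],
  turn=[
    [0,0,0],
    [0,0,0],
    [0,0,0],
    [0,0,0],
    [0,0,0],
  ],
)

```text
t: 13.87
tcp_pos: [0.5931, 0.2674, 0.084]
tool_rot: [0.629, 0.778, -0.002, -0.002]
force: [0.2, -0.1, -6.7]
finger_gap: 0.65
gripper_force: 39.5
```

apply_moves(
  claw=[-1,-1,-1,-1,-1],
  travel=[
    [0,0,-0.025],
    [0,0,-0.05],
    [0,0,-0.075],
    [0,0,-0.095],
    [0,0,-0.105],
  ],
  turn=[
    [0,0,0],
    [0,0,0],
    [0,0,0],
    [0,0,0],
    [0,0,0],
  ],
)

```text
t: 14.28
tcp_pos: [0.5948, 0.2679, 0.1702]
tool_rot: [0.629, 0.778, -0.0, -0.0]
force: [0.8, -0.3, -7.7]
finger_gap: 0.651
gripper_force: 39.8
```

apply_moves(
  claw=[-1,-1,-1],
  travel=[
    [0,0,0],
    [0,0,0],
    [0,0,0],
  ],
  turn=[
    [0,0,0],
    [0,0,0],
    [0,0,0],
  ],
)

```text
t: 14.53
tcp_pos: [0.594, 0.2675, 0.1668]
tool_rot: [0.629, 0.778, -0.002, -0.001]
force: [-0.5, -0.0, -8.3]
finger_gap: 0.653
gripper_force: 39.8
```

```bash
python3 plan.py "[(511,-262,150,7.2)]" 110
```

```text
t 14.53 tcp [594.  267.5 166.8] F [-0.5 -0.  -8.3] gap 0.653 gf 39.8
  travel [-0.1251 -0.048   0.0044] turn [-0.0003  0.      0.0054]
  travel [-0.1259 -0.0459  0.0044] turn [-0.0003  0.      0.0054]
  travel [-0.1267 -0.0437  0.0043] turn [-0.0003  0.      0.0054]
  travel [-0.1274 -0.0415  0.0043] turn [-0.0003  0.      0.0054]
  travel [-0.1281 -0.0394  0.0042] turn [-0.0003  0.      0.0054]
```

apply_moves(
  claw=[-1,-1,-1,-1,-1],
  travel=[
    [-0.015,-0.006,0],
    [-0.04,-0.015,0],
    [-0.07,-0.027,0],
    [-0.1,-0.038,0],
    [-0.125,-0.048,0],
  ],
  turn=[
    [0,0,0.001],
    [0,0,0.002],
    [0,0,0.003],
    [0,0,0.004],
    [0,0,0.005],
  ],
)

```text
t: 14.95
tcp_pos: [0.5775, 0.1599, 0.167]
tool_rot: [0.635, 0.773, -0.002, -0.001]
force: [0.4, -0.5, -6.9]
finger_gap: 0.651
gripper_force: 39.6
```

apply_moves(
  claw=[-1,-1,-1,-1,-1],
  travel=[
    [-0.025,-0.009,0],
    [-0.05,-0.018,0],
    [-0.076,-0.028,0],
    [-0.101,-0.037,0],
    [-0.126,-0.046,0],
  ],
  turn=[
    [0,0,0.001],
    [0,0,0.002],
    [0,0,0.003],
    [0,0,0.004],
    [0,0,0.005],
  ],
)

```text
t: 15.37
tcp_pos: [0.5611, 0.0545, 0.1674]
tool_rot: [0.641, 0.768, -0.001, -0.001]
force: [-0.4, -0.4, -7.2]
finger_gap: 0.654
gripper_force: 39.6
```

apply_moves(
  claw=[-1,-1,-1,-1,-1],
  travel=[
    [-0.025,-0.009,0],
    [-0.05,-0.018,0],
    [-0.076,-0.027,0],
    [-0.101,-0.035,0],
    [-0.127,-0.044,0],
  ],
  turn=[
    [0,0,0.001],
    [0,0,0.002],
    [0,0,0.003],
    [0,0,0.004],
    [0,0,0.005],
  ],
)

```text
t: 15.78
tcp_pos: [0.5448, -0.0514, 0.1676]
tool_rot: [0.647, 0.763, -0.001, -0.001]
force: [-0.4, 0.7, -6.1]
finger_gap: 0.656
gripper_force: 39.6
```

apply_moves(
  claw=[-1,-1,-1,-1,-1],
  travel=[
    [-0.025,-0.008,0],
    [-0.05,-0.016,0],
    [-0.076,-0.025,0],
    [-0.101,-0.033,0],
    [-0.127,-0.042,0],
  ],
  turn=[
    [0,0,0.001],
    [0,0,0.002],
    [0,0,0.003],
    [0,0,0.004],
    [0,0,0.005],
  ],
)

```text
t: 16.2
tcp_pos: [0.5281, -0.1569, 0.1675]
tool_rot: [0.653, 0.757, -0.0, -0.001]
force: [-0.6, 0.4, -6.8]
finger_gap: 0.653
gripper_force: 39.6
```

apply_moves(
  claw=[-1,-1,-1,-1,-1],
  travel=[
    [-0.03,-0.009,0],
    [-0.065,-0.02,0],
    [-0.09,-0.028,0],
    [-0.115,-0.035,0],
    [-0.128,-0.039,0],
  ],
  turn=[
    [0,0,0.001],
    [0,0,0.002],
    [0,0,0.003],
    [0,0,0.004],
    [0,0,0.005],
  ],
)

```text
t: 16.62
tcp_pos: [0.5127, -0.2647, 0.1676]
tool_rot: [0.66, 0.752, -0.001, -0.0]
force: [0.2, 0.3, -7.0]
finger_gap: 0.653
gripper_force: 39.6
```

apply_moves(
  claw=[-1,-1,-1,-1],
  travel=[
    [0,0,0],
    [0,0,0],
    [0,0,0],
    [0,0,0],
  ],
  turn=[
    [0,0,0],
    [0,0,0],
    [0,0,0],
    [0,0,0],
  ],
)

```text
t: 16.95
tcp_pos: [0.5135, -0.2602, 0.1682]
tool_rot: [0.658, 0.753, 0.0, -0.001]
force: [-1.1, 0.7, -7.1]
finger_gap: 0.649
gripper_force: 39.6
```

Run:
```python
from meas import *
from plan import plan
s=np.load('pics/top0.png.npz')
# tray corners by image-space quad of the blue mask, cast at rim height
m=cv2.inRange(cv2.cvtColor(s['pixels'],cv2.COLOR_RGB2HSV),*H['tray'][:2]);m[:,:350]=0
c=max(cv2.findContours(m,0,1)[0],key=cv2.contourArea);q=cv2.approxPolyDP(cv2.convexHull(c),6,True).reshape(-1,2)
w=cast(s,q,.02);print(q.tolist(),np.round(w[:,:2]*1000).tolist(),w.mean(0))
plan([(511,-261,30,7.2)])
```

```text
[[456, 151], [472, 224], [384, 237], [371, 163]] [[598.0, -338.0], [447.0, -358.0], [424.0, -184.0], [577.0, -165.0]] [ 0.51125347 -0.26129921  0.02      ]
t 16.95 tcp [ 513.5 -260.2  168.2] F [-1.1  0.7 -7.1] gap 0.649 gf 39.6
  travel [-0.0008 -0.003   0.1727] turn [-0.0003 -0.0005  0.0026]
```

apply_moves(
  claw=[-1,-1,-1,-1,-1],
  travel=[
    [-0.001,-0.003,0.02],
    [-0.001,-0.003,0.05],
    [-0.001,-0.003,0.08],
    [-0.001,-0.003,0.11],
    [-0.001,-0.003,0.13],
  ],
  turn=[
    [0,0,0.0026],
    [0,0,0.0026],
    [0,0,0.0026],
    [0,0,0.0026],
    [0,0,0.0026],
  ],
)

```text
t: 17.37
tcp_pos: [0.5111, -0.261, 0.0627]
tool_rot: [0.661, 0.75, 0.0, -0.001]
force: [-0.2, -0.1, -7.3]
finger_gap: 0.654
gripper_force: 39.4
```

apply_moves(
  claw=[-1,-1,-1,-1,-1],
  travel=[
    [0,0,0.012],
    [0,0,0.022],
    [0,0,0.03],
    [0,0,0.035],
    [0,0,0.037],
  ],
  turn=[
    [0,0,0],
    [0,0,0],
    [0,0,0],
    [0,0,0],
    [0,0,0],
  ],
)

```text
t: 17.78
tcp_pos: [0.5119, -0.263, 0.035]
tool_rot: [0.662, 0.75, 0.0, 0.0]
force: [-0.6, -0.2, -6.0]
finger_gap: 0.652
gripper_force: 39.4
```

apply_moves(
  claw=[-1,-1,-1],
  travel=[
    [0,0,0],
    [0,0,0],
    [0,0,0],
  ],
  turn=[
    [0,0,0],
    [0,0,0],
    [0,0,0],
  ],
)

```text
t: 18.03
tcp_pos: [0.512, -0.2633, 0.0356]
tool_rot: [0.662, 0.75, 0.0, 0.001]
force: [0.0, 1.0, -7.4]
finger_gap: 0.654
gripper_force: 39.4
```

apply_moves(
  claw=[-1,-1,-1,-1,-1],
  travel=[
    [0.0025,0,0.003],
    [0.0025,0,0.006],
    [0.0025,0,0.008],
    [0.0025,0,0.01],
    [0.0025,0,0.011],
  ],
  turn=[
    [0,0,0],
    [0,0,0],
    [0,0,0],
    [0,0,0],
    [0,0,0],
  ],
)

```text
t: 18.45
tcp_pos: [0.5112, -0.2609, 0.0258]
tool_rot: [0.662, 0.75, -0.0, -0.0]
force: [0.1, 1.1, -4.7]
finger_gap: 0.649
gripper_force: 39.8
```

apply_moves(
  claw=[-1,-1,-1,-1],
  travel=[
    [0,0,0.001],
    [0,0,0.002],
    [0,0,0.002],
    [0,0,0.002],
  ],
  turn=[
    [0,0,0],
    [0,0,0],
    [0,0,0],
    [0,0,0],
  ],
)

```text
t: 18.78
tcp_pos: [0.5111, -0.2609, 0.0257]
tool_rot: [0.662, 0.75, -0.0, 0.0]
force: [-4.3, 1.8, 6.7]
finger_gap: 0.651
gripper_force: 40.8
```

It rests on the tray floor with light contact. I'll release, retreat and check.

apply_moves(
  claw=[1,1,1,1,1],
  travel=[
    [0,0,0],
    [0,0,0],
    [0,0,0],
    [0,0,0],
    [0,0,0],
  ],
  turn=[
    [0,0,0],
    [0,0,0],
    [0,0,0],
    [0,0,0],
    [0,0,0],
  ],
)

```text
t: 19.2
tcp_pos: [0.5116, -0.2612, 0.0245]
tool_rot: [0.662, 0.75, 0.0, 0.0]
force: [-1.1, 1.0, 0.4]
finger_gap: 0.999
gripper_force: 0.0
```

apply_moves(
  claw=[1,1,1,1,1],
  travel=[
    [0,0,-0.03],
    [0,0,-0.07],
    [0,0,-0.11],
    [0,0,-0.15],
    [0,0,-0.19],
  ],
  turn=[
    [0,0,0],
    [0,0,0],
    [0,0,0],
    [0,0,0],
    [0,0,0],
  ],
)

```text
t: 19.62
tcp_pos: [0.5111, -0.2608, 0.1778]
tool_rot: [0.662, 0.75, -0.0, -0.0]
force: [0.2, -0.1, 0.6]
finger_gap: 1.005
gripper_force: 0.0
```

apply_moves(
  claw=[1,1,1,1,1],
  travel=[
    [-0.02,0,0],
    [-0.05,0,0],
    [-0.09,0,0],
    [-0.13,0,0],
    [-0.16,0,0],
  ],
  turn=[
    [0,0,0],
    [0,0,0],
    [0,0,0],
    [0,0,0],
    [0,0,0],
  ],
)

```text
t: 20.03
tcp_pos: [0.5275, -0.3907, 0.1763]
tool_rot: [0.662, 0.75, -0.0, 0.001]
force: [0.6, 0.1, -0.3]
finger_gap: 0.998
gripper_force: 0.0
```

apply_moves(
  claw=[1,1,1,1,1],
  travel=[
    [-0.03,0,0],
    [-0.06,0,0],
    [-0.09,0,0],
    [-0.12,0,0],
    [-0.14,0,0],
  ],
  turn=[
    [0,0,0],
    [0,0,0],
    [0,0,0],
    [0,0,0],
    [0,0,0],
  ],
)

```text
t: 20.45
tcp_pos: [0.5408, -0.5018, 0.1755]
tool_rot: [0.662, 0.749, -0.0, 0.0]
force: [0.6, 0.0, -0.1]
finger_gap: 1.004
gripper_force: 0.0
```

Run:
```python
from meas import *
s=snap('top','top9.png')
H['red']=H['red'][:2]+(.069,(421,190)); measure(s,['yellow','red','tray'])
```

```text
yellow centre [553.8   4. ] size [60.1 75.2] ang 17.5 corners [[514, 31], [537, -41], [594, -23], [571, 49]]
red centre [ 776.3 -204.7] size [ 56.8 142.9] ang 10.4 corners [[735, -140], [761, -280], [817, -270], [791, -129]]
tray centre [ 540.9 -248. ] size [ 93.5 160.6] ang 7.2 corners [[484, -174], [505, -334], [597, -322], [577, -162]]
```

View pics/top9.png

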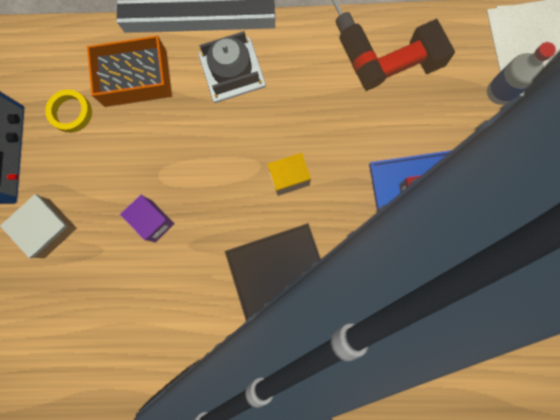

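The yellow box is back within 1 mm of where it stood, at (289,172). The arm hides the tray here, so I'll check from the side.

Run:
```python
from meas import *
snap('side','s9.png'); s=manip.sense(); print(s['t'],s['qd'].max())
```

```text
20.55 0.0708079551098205
```

View pics/s9.png

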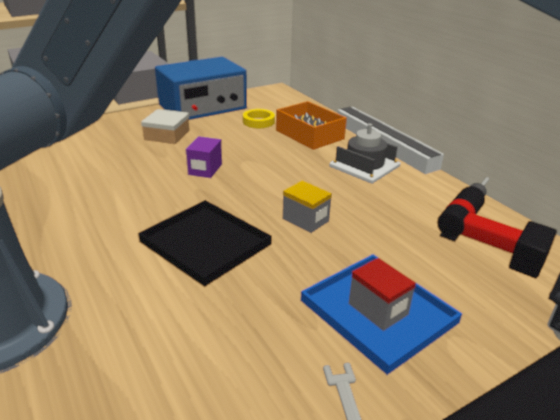

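Side view: the red box stands upright in the middle of the blue tray at (382,292), and the yellow box is at its old place at (307,206). Handing in.

apply_moves(
  claw=[1,1,1],
  travel=[
    [0,0,0],
    [0,0,0],
    [0,0,0],
  ],
  turn=[
    [0,0,0],
    [0,0,0],
    [0,0,0],
  ],
)

```text
t: 20.8
tcp_pos: [0.541, -0.4975, 0.1762]
tool_rot: [0.661, 0.75, 0.0, -0.001]
force: [0.0, -0.0, -0.1]
finger_gap: 0.997
gripper_force: 0.0
```

```bash
python3 -c "
from station import manip
print(manip.sign_off())"
```

```text
the job is handed in; nothing more can be done
None
```

The red-lidded box is the heavier (about 0.7 kg against 0.24 kg) and stands upright in the middle of the blue tray; the yellow-lidded box is back where it stood, and the job is handed in at 20.8 s.

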